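Lock a centrifuge rotor with its lock pin

TASK

Lock the small centrifuge's rotor for transport: bring the lock pin from its holder through the lock sleeve and one of the rotor's lock holes until it is fully home, its head down on the sleeve, and let go. The rotor is loose and must be turned (by its knob) until a hole lines up under the sleeve; this is found by feel, for a pin standing in the sleeve drops when a hole comes under it. The last part of the pin's way needs a gentle push: never force the pin, or it bends, and leave the things around alone.

Things in the scene. Friction and masses are not known exactly. Their poses are not given: they have to be found in the camera images.
- centrifuge: Bench centrifuge, fixed, lid off: round white housing 212 mm across, 54 mm high. Origin: centre of its underside, on the spindle axis; z up; y axis points from the spindle to the lock sleeve. The sleeve is an aluminium block 28 x 28 mm, 68 to 84 mm above the bench, its bore's axis 50 mm from the spindle's, on a bracket 28 mm wide that reaches out to 92 mm from the spindle axis.
- rotor_top (a point): Centre of the rotor's top face, 65 mm above the bench (its axes do not turn with the rotor). Rotor: blue disc 124 mm across, 8 mm thick, turns freely either way (friction 0.03 N m); four 12.5 mm through lock holes, 90 degrees apart, at 50 mm radius. Its angle is NOT measured; it starts with no hole under the sleeve. Eight small white caps at 32 mm radius are not holes.
- knob_point (a point): Middle of the grip part of the rotor's knob, on the spindle axis, 121 mm above the bench (axes do not turn). The knob is black, round, ribbed, 26 mm in diameter, 107 to 135 mm above the bench, on an 18 mm stem; turning it turns the rotor, and it can be gripped at any yaw. A pin standing on the rotor reaches 122 mm above the bench.
- lock_seat (a point): Centre of the top mouth of the sleeve's vertical through bore (11.5 mm diameter, 16 mm deep), 84 mm above the bench. The rotor's top face runs 3 mm below the sleeve's underside.
- stud_point (a point): Where the top of a 11 mm brass stud stands at the start, under the rotor, on the bore's axis, 55 mm above the bench (this point stays there). The pin must push the stud 8 mm down; it resists with about 4 N of friction and stays where it is pushed (no spring).
- pin: Steel lock pin, 35 to 70 g: shank 10 mm dia, 37 mm long, 1.5 mm chamfer at the tip; head 18 mm dia, 20 mm high. Origin: centre of the tip; z towards the head. Starts upright in the holder. Tip height over the bench: 65 mm standing on the rotor; 55 to 50 mm once a lock hole lets it drop on the stud (the rotor is then caught); 47 mm fully home. Bends if pressed or wedged with over 25 N.
- pin_shoulder (a point): Centre of the underside of the pin's head, 37 mm above the pin's tip; it lies at lock_seat when the pin is fully home. At the start it rests on the holder's top, 45 mm above the bench.
- holder: Pin holder: grey plastic block 70 by 50 by 45 mm, fixed, with one vertical hole (13 mm diameter, 40 mm deep) at its centre. Origin: centre of its underside.
- tip_box: Bystander: orange pipette tip box with clear lid, 88 by 123 by 69 mm. Origin: centre of its underside.
- dome: Bystander: the centrifuge's clear domed lid lying on the bench, 180 mm across, 70 mm high. Origin: centre of its underside.
- reagent: Bystander: white reagent bottle, 60 mm in diameter, 130 mm high. Origin: centre of its underside.
- pipette: Bystander: hand pipette lying on the bench, 230 mm long, 50 mm across its finger rest. Origin: on the bench under its middle; x towards its tip.

How it is judged:
By the outcome, as a careful person would: the job done as asked, in the order asked, and still so for the second after the job is handed in, with the robot touching nothing.
It also fails if it takes over 70 s, if anything falls off the work surface, if the arm or the gripper's body presses on something with over 40 N, if the wrist force passes 120 N, or if a joint passes its speed limit or range.

ROBOT

A 7-joint arm with a two-finger parallel gripper is mounted at the origin on the work surface. World frame = base frame: x ahead of the robot, y to its left, z up, the work surface at z = 0. Lengths are in m, angles in rad, forces in N, time in s.
With the tool pointing down it reaches from about 0.4 to 0.85 m from the base axis. Payload 10.4 kg.
Tool frame: the origin (TCP) lies on the centre line of the jaws, within the pads' length; the fingertips stand 11 mm ahead of it and the grasp point (between the pads) lies 8 mm behind it (tip_reach is the distance from the TCP to the fingertips, in m); z points along the fingers, y is the line along which they close (so a half turn about z gives the same grasp; the last joint's range is limited). The gripper opens to 85 mm and grips with 20 to 120 N. Pads are 22 mm wide; open, the fingers measure 114 mm over their backs; the gripper's body (76 mm by 85 mm) begins 54 mm behind the grasp point. The pads swing forward as they close: fully open they stand 13 mm farther back than shut.
Start: joints at [-1.26, 0.332, -0.065, 1.46, 0.022, 1.35, -0.088], TCP at [0.205, 0.591, 0.242] pointing down, gripper open.
Joint ranges: [-2.6, 2.6], [-0.5, 2.12], [-1.47, 1.34], [0.16, 2.42], [-1.27, 4.41], [0.06, 2.06], [-2.6, 2.6]. Speed limits (rad/s): [2.22, 2.22, 2.79, 2.79, 3.14, 3.14, 3.14].

INTERFACE

Orientations are given as a unit quaternion [x, y, z, w].
In Python, from workcell import get_obs, camera, hand_in, tip_reach gives the robot as it stands. The module is installed in compiled form; this text tells all that it offers.
- The arm moves only by the tool move_arm, never from a script. Its argument "plan" is a list of rows, each an object with "delta_pos": the shift along the tool's x, y, z in normalised numbers (1 is 0.5 m), a list of three; "turn": the turn, a rotation vector about the tool's x, y, z in fractions of the full range, 1 being 4 rad, a list of three; "fingers": the closure, from 0 (fully open) to 1 (shut). A call has 1 to 12 rows; each row is the pose to reach, as a shift and turn from the pose commanded when the call began, along the tool's axes at that moment; what a row does not reach only later rows make up. A row lasts 1/8 s, in which the tool goes at most 62.5 mm and 10.7 degrees, less where a joint would pass 70% of its speed; a pose out of reach is approached as far as the arm can. A call with a gripper value outside its range is refused whole. The fingers move at their own pace and stop on an object; "force" is the grip in N (left out, the last holds). Time passes only in rows, so rows that repeat a pose let the fingers close. It gives the time, the measured TCP pose, the force, the opening and the grip force at its end, in the units of the state.
- get_obs(): the state, without advancing time (a new reading comes with each control period).
- camera(name): name is "scene" or "top"; returns a dict with "color" (384x512x3 uint8, red, green, blue), "range_z" (384x512 float32, m along the optical axis (not along the pixel's ray), 0 where there is no reading), "fx", "fy", "cx", "cy" (pixels), "R" (3x3) and "t" (3): a world point X has camera coordinates R X + t. Camera axes: x right, y down, z forward; pixel columns grow to the right and rows downward; lengths in m; the calibration is good to about 2 mm. A picture is of the moment at which its call begins.
- hand_in(): hands the job in; it is judged then, once.
The state is a dict: "clock": time; "joint_pos": joint angles; "joint_velocities": joint speeds; "tau": joint torques, N m; "position": TCP position; "ee_rot": TCP orientation; "ft_force": force on the tool from outside, world axes, zero at the start; "torque": the same for the moment, N m; "grip_width": opening from 0.0 (shut) to 1.0 (fully open); "grasp_force": force on a finger pad.
Only numpy, scipy, OpenCV 4.12 (cv2) and the standard library are available. Lean on these libraries where they do the work, as an engineer would, in place of code of your own. Each camera call takes 0.05 s, during which the arm holds its last target. There are 200 camera calls.

## Working session

There is one attempt and no reset: what is moved stays moved. The work goes in short steps, Python scripts to look and compute and a tool call to move; the robot and the scene stay as the last step left them, time stands still between calls to the robot, and variables do not carry over. Pictures are saved under pics/ and viewed, at most 10 in all, crops included, and the job is handed in when it is done.

Besides the shell and the picture viewer there is one more tool, called as name(argument=value, ...) on one line, values as JSON. move_arm: Moves the arm, as the interface text tells. Its arguments: {"type":"object","properties":{"plan":{"type":"array","items":{"type":"object","properties":{"delta_pos":{"type":"array","items":{"type":"number"}},"turn":{"type":"array","items":{"type":"number"}},"fingers":{"type":"number"}}}},"force":{"type":"number"}},"required":["plan"]}

```bash
mkdir -p pics; python3 - <<'E'
from workcell import *
import cv2,numpy as np,pickle
print(get_obs(),tip_reach)
for n in("scene","top"):
    c=camera(n);pickle.dump(c,open(n+".pkl","wb"));cv2.imwrite(f"pics/{n}.png",c["color"][:,:,::-1])
    print(n,c["fx"],c["cx"],c["cy"],c["R"].round(3).tolist(),c["t"], -c["R"].T@c["t"])
E
```

```text
{'clock': 0.0, 'joint_pos': array([-1.25959973,  0.33283188, -0.0647065 ,  1.46095454,  0.02158772,
        1.34993779, -0.08847453]), 'joint_velocities': array([ 7.00806526e-05,  1.15784692e-04, -3.85069578e-04, -4.23030788e-04,
       -2.85741592e-04,  4.88534996e-04,  6.60491990e-04]), 'tau': array([ 7.28466403e-04, -6.25444221e+01,  4.90182603e-02, -3.91599476e+01,
        1.60444347e-02,  9.96953342e-03, -6.76811247e-07]), 'position': array([0.20464474, 0.59014626, 0.24153461]), 'ee_rot': array([ 1.66099767e-01,  9.86108692e-01, -7.12371327e-04, -9.17322792e-05]), 'ft_force': array([-0.07876064, -0.02241254, -0.29824025]), 'torque': array([-0.00889182, -0.03702967,  0.00938554]), 'grasp_force': 0.0, 'grip_width': 0.9979638315381578} 0.011
scene 492.4047963912286 247.39281744308443 196.99468259377244 [[0.324, 0.946, 0.018], [0.712, -0.232, -0.663], [-0.623, 0.228, -0.748]] [-0.19836778 -0.39306169  1.71857538] [ 1.41484133 -0.29478263  1.02891973]
top 411.62169234126117 254.51467717676456 200.43526049752225 [[-0.012, -1.0, -0.009], [-0.996, 0.013, -0.085], [0.085, 0.008, -0.996]] [-5.44469827e-04  6.21344783e-01  1.38648662e+00] [ 0.50138894 -0.01901528  1.43410681]
```

View pics/scene.png

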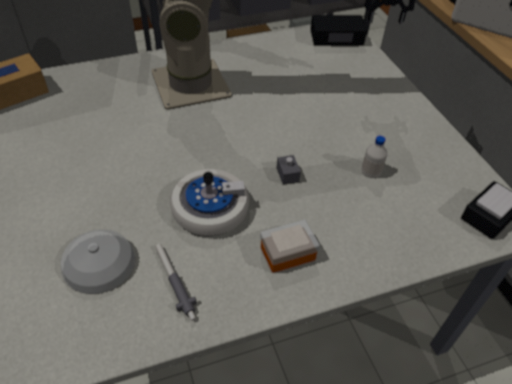

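View pics/top.png

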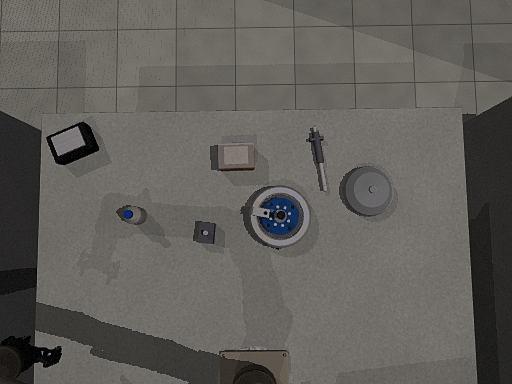

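The scene view shows the centrifuge at about (210,195), with its knob at (208,177), and the holder and pin at (289,167). The top view shows the centrifuge at (281,216), with the sleeve to the left at (262,212), and the holder at (205,232). The gripper is at the far left.

```bash
python3 - <<'E'
import cv2,pickle
for n,(a,b,c,d) in dict(scene=(165,145,320,245),top=(190,175,320,260)).items():
    im=pickle.load(open(n+".pkl","rb"))["color"][b:d,a:c,::-1]
    k=5 if n=="scene" else 6
    cv2.imwrite(f"pics/{n}_c.png",cv2.convertScaleAbs(cv2.resize(im,None,fx=k,fy=k,interpolation=cv2.INTER_CUBIC),alpha=1.4))
E
```

```text
(no output)
```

View pics/scene_c.png

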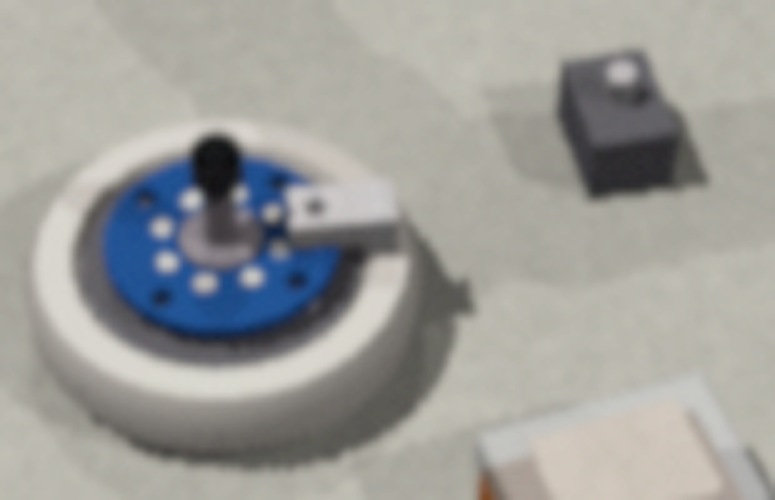

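View pics/top_c.png

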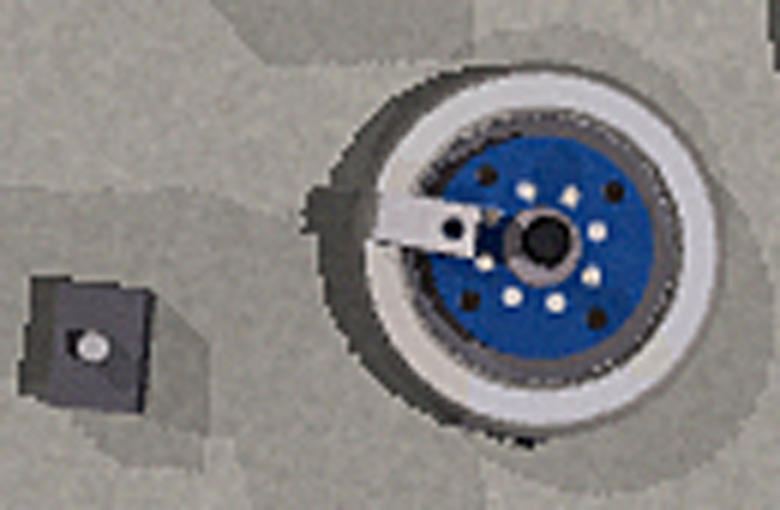

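The scene crop shows the pin head top at (622,72), the bore mouth at (316,206) and the knob top at about (216,153). The top crop shows the pin head at (92,347), the bore at (453,229), the knob at (546,238), and the rotor holes at (487,175), (614,191), (597,318) and (470,300).

```bash
cat > h.py <<'E'
import cv2,pickle,numpy as np
C={n:pickle.load(open(f"{n}.pkl","rb")) for n in("scene","top")}
def ray(n,u,v):
    c=C[n];d=c["R"].T@np.array([(u-c["cx"])/c["fx"],(v-c["cy"])/c["fy"],1]);return -c["R"].T@c["t"],d
def tri(s,t):
    (o1,d1),(o2,d2)=ray("scene",*s),ray("top",*t)
    k=np.linalg.lstsq(np.c_[d1,-d2],o2-o1,rcond=None)[0]
    a,b=o1+k[0]*d1,o2+k[1]*d2
    return (a+b)/2,np.linalg.norm(a-b)
def atz(n,p,z):
    o,d=ray(n,*p);return o+d*(z-o[2])/d[2]
S=lambda x,y:(165+(x+.5)/5-.5,145+(y+.5)/5-.5)
T=lambda x,y:(190+(x+.5)/6-.5,175+(y+.5)/6-.5)
E
python3 - <<'E'
from h import *
np.set_printoptions(precision=4,suppress=True)
for n,s,t,z in(("pin",S(622,72),T(92,347),.065),("bore",S(316,206),T(453,229),.084),("knob",S(216,153),T(546,238),.135)):
    print(n,*tri(s,t),"at z",atz("scene",s,z),atz("top",t,z))
hs=np.array([atz("top",T(*p),.065)[:2] for p in((487,175),(614,191),(597,318),(470,300))])
c=hs.mean(0);print("rotor c",c,np.linalg.norm(hs-c,axis=1),np.degrees(np.arctan2(*(hs-c).T[::-1])))
# ring edge: fit housing via top-depth cloud
for n in C:
    c=C[n];v,u=np.mgrid[:384,:512];Z=c["range_z"]
    P=np.stack([(u-c["cx"])/c["fx"]*Z,(v-c["cy"])/c["fy"]*Z,Z],-1)
    W=(P-c["t"])@c["R"]
    near=lambda x,y,r:np.hypot(W[...,0]-x,W[...,1]-y)<r
    kp=tri(S(216,153),T(546,238))[0]
    m=near(kp[0],kp[1],.03)&(W[...,2]>.125)&(W[...,2]<.2)&(Z>0);print(n,"knob cloud",W[m].mean(0),W[m].max(0),m.sum())
    pp=tri(S(622,72),T(92,347))[0]
    m=near(pp[0],pp[1],.03)&(W[...,2]>.058)&(Z>0);print(n,"pin cloud",W[m].mean(0),m.sum())
    m=near(pp[0],pp[1],.06)&(abs(W[...,2]-.045)<.005)&(Z>0)
    r=cv2.minAreaRect(W[m][:,:2].astype('f4')*1000);print("holder top",r)
    m=near(kp[0],kp[1],.115)&(abs(W[...,2]-.054)<.005)&(Z>0)&~near(kp[0],kp[1],.08)
    print("housing",cv2.minEnclosingCircle(W[m][:,:2].astype('f4')*1000),m.sum())
    m=near(kp[0],kp[1],.1)&(abs(W[...,2]-.084)<.005)&(Z>0)&~near(kp[0],kp[1],.03)
    print("sleeve",cv2.minAreaRect(W[m][:,:2].astype('f4')*1000),m.sum())
E
```

```text
pin [0.5134 0.1569 0.0648] 0.0011407179451373372 at z [0.5135 0.1562 0.065 ] [0.5136 0.1574 0.065 ]
bore [ 0.5753 -0.0431  0.084 ] 0.000435671451225691 at z [ 0.5753 -0.0433  0.084 ] [ 0.5754 -0.0429  0.084 ]
knob [ 0.5671 -0.0921  0.1313] 0.002105840313572667 at z [ 0.5703 -0.0939  0.135 ] [ 0.5672 -0.0908  0.135 ]
rotor c [ 0.5664 -0.0924] [0.0497 0.0504 0.05   0.05  ] [  36.8975  -53.4863 -143.5847  126.1609]
scene knob cloud [ 0.5703 -0.0935  0.1346] [ 0.5844 -0.0803  0.141 ] 88
scene pin cloud [0.5165 0.1547 0.0656] 38
holder top ((513.8583984375, 155.99183654785156), (51.919471740722656, 76.56193542480469), 84.1801528930664)
housing ((569.0225219726562, -92.90291595458984), 103.75379943847656) 1190
sleeve ((579.1486206054688, -30.12700653076172), (56.98563766479492, 31.082202911376953), 76.5364990234375) 195
top knob cloud [ 0.5661 -0.0916  0.1349] [ 0.5775 -0.0795  0.1405] 54
top pin cloud [0.5137 0.1567 0.0646] 26
holder top ((513.5237426757812, 157.05868530273438), (50.709346771240234, 69.9559326171875), 84.9876937866211)
housing ((565.3688354492188, -91.5706558227539), 102.582763671875) 907
sleeve ((578.199951171875, -28.75570297241211), (55.576839447021484, 27.905380249023438), 79.13935089111328) 124
```

```bash
cat > g.py <<'E'
import sys,numpy as np
from scipy.spatial.transform import Rotation as Q
from workcell import get_obs
# usage: g.py x y z yaw_deg(tool y axis)
x,y,z,w=map(float,sys.argv[1:5]);o=get_obs()
R=Q.from_quat(o["ee_rot"]);a=np.radians(w)
ty=np.array([np.cos(a),np.sin(a),0]);tz=np.array([0,0,-1.]);G=Q.from_matrix(np.c_[np.cross(ty,tz),ty,tz])
np.set_printoptions(precision=4,suppress=True)
M=R.as_matrix();print("pos",o["position"],"yaw",np.degrees(np.arctan2(M[1,1],M[0,1])),"t",o["clock"])
print("delta",M.T@(np.array([x,y,z])-o["position"]),"turn",(R.inv()*G).as_rotvec(),"ft",o["ft_force"],"tq",o["torque"],"grip",o["grip_width"],o["grasp_force"],"j",o["joint_pos"][[0,6]])
E
python3 g.py .5134 .1568 .13 -10.1
```

```text
pos [0.2047 0.5902 0.2416] yaw 70.87532244248271 t 0.1
delta [-0.4337 -0.3082  0.112 ] turn [-0.001   0.0009  1.4133] ft [ 0.5605 -0.4133  1.3728] tq [-0.0487 -0.0568  0.0333] grip 1.0002219029808677 0.0 j [-1.2596 -0.0885]
```

Careful with the scale: shifts go in shares of 0.5 m and turns go in shares of 4 rad. That gives: -0.4337 m / 0.5 = -0.8674, -0.3082 m / 0.5 = -0.6164, 1.4133 rad / 4 = 0.3533.

move_arm(plan=[{"delta_pos":[-0.8674,-0.6164,0.224],"turn":[-0.0003,0.0002,0.3533],"fingers":0.5},{"delta_pos":[-0.8674,-0.6164,0.224],"turn":[-0.0003,0.0002,0.3533],"fingers":0.5},{"delta_pos":[-0.8674,-0.6164,0.224],"turn":[-0.0003,0.0002,0.3533],"fingers":0.5},{"delta_pos":[-0.8674,-0.6164,0.224],"turn":[-0.0003,0.0002,0.3533],"fingers":0.5},{"delta_pos":[-0.8674,-0.6164,0.224],"turn":[-0.0003,0.0002,0.3533],"fingers":0.5},{"delta_pos":[-0.8674,-0.6164,0.224],"turn":[-0.0003,0.0002,0.3533],"fingers":0.5},{"delta_pos":[-0.8674,-0.6164,0.224],"turn":[-0.0003,0.0002,0.3533],"fingers":0.5},{"delta_pos":[-0.8674,-0.6164,0.224],"turn":[-0.0003,0.0002,0.3533],"fingers":0.5},{"delta_pos":[-0.8674,-0.6164,0.224],"turn":[-0.0003,0.0002,0.3533],"fingers":0.5},{"delta_pos":[-0.8674,-0.6164,0.224],"turn":[-0.0003,0.0002,0.3533],"fingers":0.5},{"delta_pos":[-0.8674,-0.6164,0.224],"turn":[-0.0003,0.0002,0.3533],"fingers":0.5},{"delta_pos":[-0.8674,-0.6164,0.224],"turn":[-0.0003,0.0002,0.3533],"fingers":0.5}])

```text
clock: 1.6
position: [0.513, 0.1586, 0.1304]
ee_rot: [0.766, 0.643, 0.001, -0.001]
ft_force: [0.4, 0.9, 0.0]
grip_width: 0.498
grasp_force: 0.0
```

```bash
python3 g.py .5134 .1568 .059 -10.1
```

```text
pos [0.513  0.1586 0.1304] yaw -9.974242779760345 t 1.6
delta [-0.0019  0.0008  0.0714] turn [-0.0001 -0.0018  0.0022] ft [0.4487 0.8767 0.0081] tq [ 0.0156 -0.0164 -0.0098] grip 0.49770332815876694 0.0 j [-0.7375 -0.4688]
```

move_arm(plan=[{"delta_pos":[-0.003,0.0014,0.07],"turn":[0,0,0],"fingers":0.5},{"delta_pos":[-0.003,0.0014,0.13],"turn":[0,0,0],"fingers":0.5},{"delta_pos":[-0.003,0.0014,0.142],"turn":[0,0,0],"fingers":0.5},{"delta_pos":[-0.003,0.0014,0.142],"turn":[0,0,0],"fingers":0.5},{"delta_pos":[-0.003,0.0014,0.142],"turn":[0,0,0],"fingers":0.5}])

```text
clock: 2.22
position: [0.5147, 0.1563, 0.0606]
ee_rot: [0.766, 0.642, 0.002, -0.0]
ft_force: [0.0, 0.0, -0.4]
grip_width: 0.5
grasp_force: 0.0
```

```bash
python3 g.py .5134 .1568 .059 -10.1
```

```text
pos [0.5147 0.1563 0.0606] yaw -10.080368668641615 t 2.225
delta [ 0.0003 -0.0014  0.0016] turn [ 0.0017 -0.0026  0.0003] ft [ 0.0206  0.0004 -0.3875] tq [ 0.0057 -0.0452  0.04  ] grip 0.5004691837467456 0.0 j [-0.7133 -0.4273]
```

In the tool's units: 0.0016 m / 0.5 = 0.0032, -0.0014 m / 0.5 = -0.0028, -0.0026 rad / 4 = -0.0007.

move_arm(plan=[{"delta_pos":[0.0006,-0.0028,0.0032],"turn":[0.0004,-0.0007,0],"fingers":0.5},{"delta_pos":[0.0006,-0.0028,0.0032],"turn":[0.0004,-0.0007,0],"fingers":0.9},{"delta_pos":[0.0006,-0.0028,0.0032],"turn":[0.0004,-0.0007,0],"fingers":0.9},{"delta_pos":[0.0006,-0.0028,0.0032],"turn":[0.0004,-0.0007,0],"fingers":0.9},{"delta_pos":[0.0006,-0.0028,0.0032],"turn":[0.0004,-0.0007,0],"fingers":0.9},{"delta_pos":[0.0006,-0.0028,0.0032],"turn":[0.0004,-0.0007,0],"fingers":0.9}], force=40)

```text
clock: 2.98
position: [0.5132, 0.1564, 0.0582]
ee_rot: [0.767, 0.642, -0.0, -0.0]
ft_force: [1.7, 0.4, 5.9]
grip_width: 0.19
grasp_force: 39.4
```

```bash
python3 g.py .5134 .1568 .15 -10.1
```

```text
pos [0.5132 0.1564 0.0582] yaw -10.109478151096315 t 2.975
delta [ 0.0004  0.0001 -0.0918] turn [-0.0006  0.0007 -0.0002] ft [1.7492 0.403  5.8941] tq [-0.0181 -0.2309  0.0167] grip 0.1904172279222003 39.36504900455475 j [-0.7149 -0.4301]
```

move_arm(plan=[{"delta_pos":[0,0,-0.06],"turn":[0,0,0],"fingers":0.9},{"delta_pos":[0,0,-0.14],"turn":[0,0,0],"fingers":0.9},{"delta_pos":[0,0,-0.194],"turn":[0,0,0],"fingers":0.9},{"delta_pos":[-0.06,0.031,-0.194],"turn":[0,0,0],"fingers":0.9},{"delta_pos":[-0.15,0.078,-0.194],"turn":[0,0,0],"fingers":0.9},{"delta_pos":[-0.24,0.124,-0.194],"turn":[0,0,0],"fingers":0.9},{"delta_pos":[-0.32,0.166,-0.194],"turn":[0,0,0],"fingers":0.9},{"delta_pos":[-0.37,0.192,-0.194],"turn":[0,0,0],"fingers":0.9},{"delta_pos":[-0.37,0.192,-0.194],"turn":[0,0,0],"fingers":0.9},{"delta_pos":[-0.37,0.192,-0.194],"turn":[0,0,0],"fingers":0.9},{"delta_pos":[-0.37,0.192,-0.194],"turn":[0,0,0],"fingers":0.9}])

```text
clock: 4.35
position: [0.5746, -0.0411, 0.1546]
ee_rot: [0.766, 0.643, -0.001, -0.001]
ft_force: [-0.7, 0.1, -0.8]
grip_width: 0.192
grasp_force: 40.6
```

```bash
python3 g.py .5752 -.0430 .138 -10.1; python3 - <<'E'
from workcell import *
import cv2,numpy as np,pickle
c=[]
for n,(a,b) in dict(scene=(190,130),top=(215,165)).items():
    k=camera(n);pickle.dump(k,open(n+"2.pkl","wb"))
    c.append(cv2.resize(k["color"][b:b+80,a:a+80,::-1],None,fx=5,fy=5,interpolation=cv2.INTER_CUBIC))
cv2.imwrite("pics/held.png",cv2.convertScaleAbs(np.hstack(c),alpha=1.4))
E
```

```text
pos [ 0.5746 -0.0411  0.1546] yaw -9.991322843744442 t 4.35
delta [-0.0017  0.0009  0.0166] turn [-0.0022  0.0009  0.0019] ft [-0.6859  0.0523 -0.8341] tq [0.0041 0.0189 0.0095] grip 0.19178271623310564 40.64062535762787 j [-0.4514 -0.0438]
```

View pics/held.png

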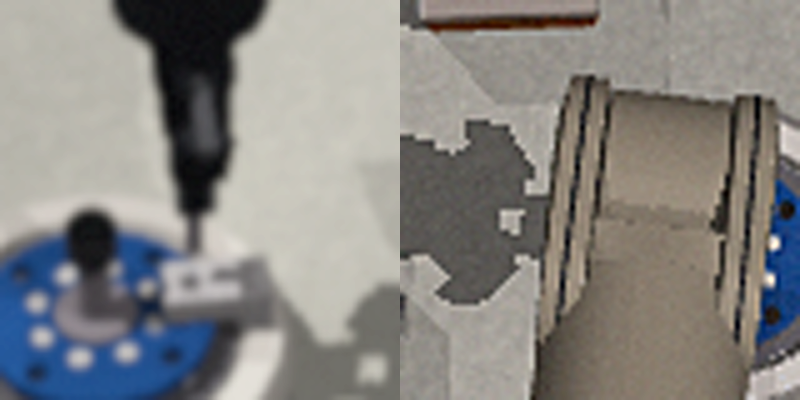

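The pin is held above the sleeve. In the left crop its tip is at about (196,250) and the bore is at (191,282). The arm blocks the top view, so I'll come down with guarded steps.

In the tool's units: 0.016 m / 0.5 = 0.032, 0.01 m / 0.5 = 0.02, -0.0022 rad / 4 = -0.0006.

move_arm(plan=[{"delta_pos":[-0.0034,0.0018,0.02],"turn":[-0.0006,0.0002,0.0005],"fingers":0.9},{"delta_pos":[-0.0034,0.0018,0.032],"turn":[-0.0006,0.0002,0.0005],"fingers":0.9},{"delta_pos":[-0.0034,0.0018,0.032],"turn":[-0.0006,0.0002,0.0005],"fingers":0.9},{"delta_pos":[-0.0034,0.0018,0.032],"turn":[-0.0006,0.0002,0.0005],"fingers":0.9}])

```text
clock: 4.95
position: [0.5755, -0.0445, 0.1388]
ee_rot: [0.767, 0.641, 0.0, 0.0]
ft_force: [-0.5, 0.4, -0.9]
grip_width: 0.186
grasp_force: 40.6
```

```bash
python3 g.py .5752 -.0430 .132 -10.1; python3 - <<'E'
from h import *
from workcell import get_obs,camera
o=get_obs();p=o["position"]
def proj(n,X):
    c=C[n];q=c["R"]@X+c["t"];return q[:2]/q[2]*c["fx"]+[c["cx"],c["cy"]]
print(proj("scene",p-[0,0,.0502]),proj("scene",p-[0,0,.0132]),proj("scene",np.array([.5752,-.043,.084])))
k=camera("scene");a,b=205,145
cv2.imwrite("pics/tip.png",cv2.convertScaleAbs(cv2.resize(k["color"][b:b+55,a:a+55,::-1],None,fx=10,fy=10,interpolation=cv2.INTER_CUBIC),alpha=1.5))
E
```

```text
pos [ 0.5755 -0.0445  0.1388] yaw -10.215596949883325 t 4.95
delta [ 0.0014 -0.0006  0.0068] turn [ 0.0007  0.0004 -0.002 ] ft [-0.5182  0.3547 -0.8621] tq [-0.0649  0.0326  0.0408] grip 0.18642260829303683 40.64109206199646 j [-0.4425 -0.0335]
[227.38424271 184.76107075] [227.19937062 174.87188021] [227.90689751 185.75261063]
```

View pics/tip.png

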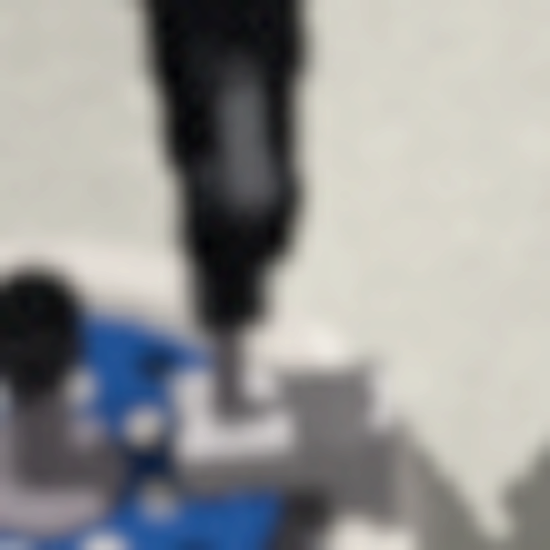

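The pin shank comes down to about crop (231,405), right over the bore mouth. I'll apply the small correction and come down gently.

In the tool's units: 0.006 m / 0.5 = 0.012, 0.004 m / 0.5 = 0.008, -0.002 rad / 4 = -0.0005.

move_arm(plan=[{"delta_pos":[0.002,-0.0008,0],"turn":[0,0,-0.0005],"fingers":0.9},{"delta_pos":[0.002,-0.0008,0.004],"turn":[0,0,-0.0005],"fingers":0.9},{"delta_pos":[0.002,-0.0008,0.008],"turn":[0,0,-0.0005],"fingers":0.9},{"delta_pos":[0.002,-0.0008,0.012],"turn":[0,0,-0.0005],"fingers":0.9},{"delta_pos":[0.002,-0.0008,0.012],"turn":[0,0,-0.0005],"fingers":0.9}])

```text
clock: 5.62
position: [0.5752, -0.0434, 0.1326]
ee_rot: [0.767, 0.642, -0.0, 0.0]
ft_force: [0.5, -0.9, -0.8]
grip_width: 0.188
grasp_force: 40.6
```

```bash
python3 g.py .5752 -.0430 .13 -10.1
```

```text
pos [ 0.5752 -0.0434  0.1326] yaw -10.097274151784168 t 5.625
delta [ 0.0004 -0.0001  0.0026] turn [0.0004 0.0005 0.    ] ft [ 0.4891 -0.8944 -0.7848] tq [-0.0351 -0.0757 -0.0114] grip 0.18799042166675756 40.63842058181763 j [-0.4419 -0.0306]
```

In the tool's units: 0.004 m / 0.5 = 0.008, 0.003 m / 0.5 = 0.006.

move_arm(plan=[{"delta_pos":[0.0006,0,0.003],"turn":[0,0,0],"fingers":0.9},{"delta_pos":[0.0006,0,0.006],"turn":[0,0,0],"fingers":0.9},{"delta_pos":[0.0006,0,0.008],"turn":[0,0,0],"fingers":0.9},{"delta_pos":[0.0006,0,0.008],"turn":[0,0,0],"fingers":0.9}])

```text
clock: 6.12
position: [0.5754, -0.0431, 0.1287]
ee_rot: [0.767, 0.642, 0.0, 0.0]
ft_force: [0.2, -1.0, -1.2]
grip_width: 0.194
grasp_force: 40.6
```

```bash
python3 g.py .5752 -.0430 .13 -10.1
```

```text
pos [ 0.5754 -0.0431  0.1287] yaw -10.097582822583025 t 6.125
delta [ 0.0001 -0.0002 -0.0013] turn [0.0008 0.0005 0.    ] ft [ 0.2281 -0.9692 -1.163 ] tq [-0.1666 -0.1365 -0.0234] grip 0.19369790986408322 40.62784552574158 j [-0.441  -0.0291]
```

In the tool's units: 0.011 m / 0.5 = 0.022, 0.01 m / 0.5 = 0.02.

move_arm(plan=[{"delta_pos":[0,0,0.004],"turn":[0,0,0],"fingers":0.9},{"delta_pos":[0,0,0.008],"turn":[0,0,0],"fingers":0.9},{"delta_pos":[0,0,0.012],"turn":[0,0,0],"fingers":0.9},{"delta_pos":[0,0,0.016],"turn":[0,0,0],"fingers":0.9},{"delta_pos":[0,0,0.02],"turn":[0,0,0],"fingers":0.9},{"delta_pos":[0,0,0.022],"turn":[0,0,0],"fingers":0.9},{"delta_pos":[0,0,0.022],"turn":[0,0,0],"fingers":0.9}])

```text
clock: 7.0
position: [0.5754, -0.0432, 0.1177]
ee_rot: [0.767, 0.642, 0.0, 0.001]
ft_force: [1.4, -0.8, -1.6]
grip_width: 0.191
grasp_force: 40.6
```

```bash
python3 g.py .5752 -.0430 .117 -10.1
```

```text
pos [ 0.5754 -0.0432  0.1177] yaw -10.0958435542064 t 7.0
delta [ 0.0001 -0.0002  0.0007] turn [0.0009 0.0005 0.0001] ft [ 1.3688 -0.7595 -1.5683] tq [-0.3425 -0.6539  0.0186] grip 0.19136652401959434 40.585012435913086 j [-0.4371 -0.0233]
```

move_arm(plan=[{"delta_pos":[0,0,0],"turn":[0,0,0],"fingers":0.4},{"delta_pos":[0,0,0],"turn":[0,0,0],"fingers":0.4},{"delta_pos":[0,0,0],"turn":[0,0,0],"fingers":0.4},{"delta_pos":[0,0,-0.03],"turn":[0,0,0],"fingers":0.4},{"delta_pos":[0,0,-0.08],"turn":[0,0,0],"fingers":0.4},{"delta_pos":[0,0,-0.104],"turn":[0,0,0],"fingers":0.4},{"delta_pos":[-0.04,0,-0.104],"turn":[0,0,0],"fingers":0.4},{"delta_pos":[-0.099,0,-0.104],"turn":[0,0,0],"fingers":0.4},{"delta_pos":[-0.099,0,-0.104],"turn":[0,0,0],"fingers":0.4},{"delta_pos":[-0.099,0,-0.104],"turn":[0,0,0],"fingers":0.4}])

```text
clock: 8.25
position: [0.5662, -0.0922, 0.1692]
ee_rot: [0.767, 0.642, -0.0, 0.0]
ft_force: [0.8, 0.6, -0.6]
grip_width: 0.599
grasp_force: 0.0
```

```bash
python3 g.py .5667 -.0920 .113 -10.1;  python3 - <<'E'
from workcell import camera
import cv2
k=camera("scene");a,b=190,135
cv2.imwrite("pics/rel.png",cv2.convertScaleAbs(cv2.resize(k["color"][b:b+70,a:a+80,::-1],None,fx=7,fy=7,interpolation=cv2.INTER_CUBIC),alpha=1.5))
E
```

```text
pos [ 0.5662 -0.0922  0.1692] yaw -10.134223816751861 t 8.25
delta [0.0003 0.0005 0.0562] turn [-0.0003  0.0004 -0.0006] ft [ 0.8145  0.5993 -0.6003] tq [ 0.067  -0.0126 -0.0171] grip 0.5987155149507887 0.0 j [-0.3896  0.0419]
```

View pics/rel.png

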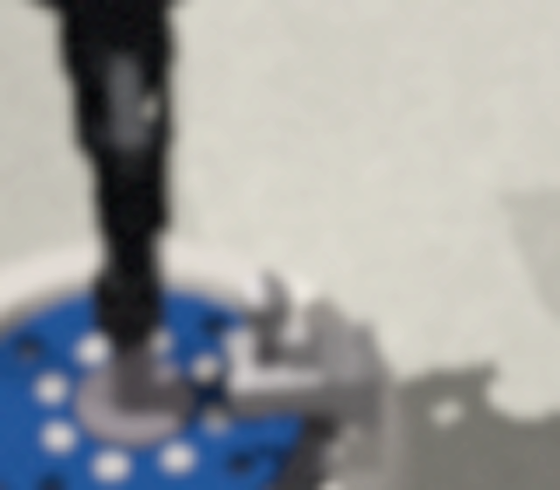

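The pin stands in the sleeve with its head at (268,297). The fingers are over the knob.

In the tool's units: 0.056 m / 0.5 = 0.112, 0.045 m / 0.5 = 0.09.

move_arm(plan=[{"delta_pos":[0.0006,0.001,0.04],"turn":[0,0,0],"fingers":0.4},{"delta_pos":[0.0006,0.001,0.09],"turn":[0,0,0],"fingers":0.4},{"delta_pos":[0.0006,0.001,0.112],"turn":[0,0,0],"fingers":0.4},{"delta_pos":[0.0006,0.001,0.112],"turn":[0,0,0],"fingers":0.4},{"delta_pos":[0.0006,0.001,0.112],"turn":[0,0,0],"fingers":0.9},{"delta_pos":[0.0006,0.001,0.112],"turn":[0,0,0],"fingers":0.9},{"delta_pos":[0.0006,0.001,0.112],"turn":[0,0,0],"fingers":0.9},{"delta_pos":[0.0006,0.001,0.112],"turn":[0,0,0],"fingers":0.9},{"delta_pos":[0.0006,0.001,0.112],"turn":[0,0,0],"fingers":0.9}], force=20)

```text
clock: 9.43
position: [0.5674, -0.0915, 0.1148]
ee_rot: [0.767, 0.642, 0.0, 0.0]
ft_force: [-4.0, 1.0, 6.4]
grip_width: 0.299
grasp_force: 19.9
```

```bash
python3 g.py .5667 -.0920 .113 33
```

```text
pos [ 0.5674 -0.0915  0.1148] yaw -10.092743911493473 t 9.425
delta [-0.0006 -0.0006  0.0018] turn [ 0.0012  0.0002 -0.7521] ft [-4.03    1.0374  6.4319] tq [0.2072 0.8827 0.0212] grip 0.29863051648067057 19.85523372888565 j [-0.3717  0.0708]
```

In the tool's units: -0.66 rad / 4 = -0.165.

move_arm(plan=[{"delta_pos":[0,0,0],"turn":[0,0,-0.0175],"fingers":0.9},{"delta_pos":[0,0,0],"turn":[0,0,-0.035],"fingers":0.9},{"delta_pos":[0,0,0],"turn":[0,0,-0.0525],"fingers":0.9},{"delta_pos":[0,0,0],"turn":[0,0,-0.07],"fingers":0.9},{"delta_pos":[0,0,0],"turn":[0,0,-0.0875],"fingers":0.9},{"delta_pos":[0,0,0],"turn":[0,0,-0.105],"fingers":0.9},{"delta_pos":[0,0,0],"turn":[0,0,-0.1225],"fingers":0.9},{"delta_pos":[0,0,0],"turn":[0,0,-0.1375],"fingers":0.9},{"delta_pos":[0,0,0],"turn":[0,0,-0.15],"fingers":0.9},{"delta_pos":[0,0,0],"turn":[0,0,-0.16],"fingers":0.9},{"delta_pos":[0,0,0],"turn":[0,0,-0.165],"fingers":0.9},{"delta_pos":[0,0,0],"turn":[0,0,-0.165],"fingers":0.9}])

```text
clock: 10.92
position: [0.5665, -0.0917, 0.1148]
ee_rot: [0.517, 0.856, -0.0, -0.0]
ft_force: [-8.3, 1.3, 10.5]
grip_width: 0.294
grasp_force: 20.2
```

```bash
cat > look.py <<'E'
# height of pin head: depth-cloud near bore axis, and blue-rotor-free head pixel search
from h import *
from workcell import camera
for n in("scene",):
    c=camera(n);v,u=np.mgrid[:384,:512];Z=c["range_z"]
    W=(np.stack([(u-c["cx"])/c["fx"]*Z,(v-c["cy"])/c["fy"]*Z,Z],-1)-c["t"])@c["R"]
    m=(np.hypot(W[...,0]-.5752,W[...,1]+.043)<.012)&(W[...,2]>.088)&(W[...,2]<.15)
    print(n,m.sum(),W[m][:,2].max() if m.any() else None,np.sort(W[m][:,2])[-6:])
E
python3 g.py .5667 -.0920 .113 33; python3 look.py
```

```text
pos [ 0.5665 -0.0917  0.1148] yaw 27.71720378867832 t 10.925
delta [-0.0004  0.      0.0018] turn [-0.0004 -0.0004 -0.0922] ft [-8.2838  1.3291 10.4912] tq [0.2159 1.8673 0.0426] grip 0.2939009068399755 20.226333439350128 j [-0.2788  0.6922]
scene 55 0.1269278480266948 [0.12552362 0.1257147  0.12625924 0.12626037 0.12638671 0.12692785]
```

In the tool's units: -0.088 rad / 4 = -0.022.

move_arm(plan=[{"delta_pos":[0,0,0],"turn":[0,0,-0.0038],"fingers":0.9},{"delta_pos":[0,0,0],"turn":[0,0,-0.0075],"fingers":0.9},{"delta_pos":[0,0,0],"turn":[0,0,-0.0105],"fingers":0.9},{"delta_pos":[0,0,0],"turn":[0,0,-0.0135],"fingers":0.9},{"delta_pos":[0,0,0],"turn":[0,0,-0.0165],"fingers":0.9},{"delta_pos":[0,0,0],"turn":[0,0,-0.0195],"fingers":0.9},{"delta_pos":[0,0,0],"turn":[0,0,-0.022],"fingers":0.9},{"delta_pos":[0,0,0],"turn":[0,0,-0.022],"fingers":0.9}])

```text
clock: 11.98
position: [0.5664, -0.0918, 0.1148]
ee_rot: [0.479, 0.878, -0.0, -0.0]
ft_force: [-9.7, 2.1, 9.5]
grip_width: 0.298
grasp_force: 20.3
```

```bash
python3 g.py .5667 -.0920 .113 33; python3 look.py
```

```text
pos [ 0.5664 -0.0918  0.1148] yaw 32.74530803919345 t 11.975
delta [-0.0004  0.0001  0.0018] turn [-0.0006 -0.0005 -0.0044] ft [-9.6925  2.0624  9.4763] tq [0.1807 1.9426 0.0084] grip 0.29776526531267083 20.264171361923218 j [-0.2669  0.7753]
scene 67 0.1163577468500864 [0.11500032 0.11543482 0.11566293 0.11586694 0.11587581 0.11635775]
```

The head top fell about 10 mm (0.1255 to 0.1156), so the pin has dropped into a hole. Next I release the knob and go over the pin with the fingers shut.

In the tool's units: -0.057 m / 0.5 = -0.114, 0.0363 m / 0.5 = 0.0726, 0.748 rad / 4 = 0.187.

move_arm(plan=[{"delta_pos":[0,0,0],"turn":[0,0,0],"fingers":0.4},{"delta_pos":[0,0,0],"turn":[0,0,0],"fingers":0.4},{"delta_pos":[0,0,0],"turn":[0,0,0],"fingers":0.4},{"delta_pos":[0,0,-0.06],"turn":[0,0,0],"fingers":0.4},{"delta_pos":[0,0,-0.114],"turn":[0,0,0],"fingers":0.4},{"delta_pos":[0.02,0.02,-0.114],"turn":[0,0,0.045],"fingers":0.6},{"delta_pos":[0.04,0.04,-0.114],"turn":[0,0,0.09],"fingers":0.8},{"delta_pos":[0.06,0.06,-0.114],"turn":[0,0,0.135],"fingers":1.0},{"delta_pos":[0.0726,0.0676,-0.114],"turn":[0,0,0.18],"fingers":1.0},{"delta_pos":[0.0726,0.0676,-0.114],"turn":[0,0,0.187],"fingers":1.0},{"delta_pos":[0.0726,0.0676,-0.114],"turn":[0,0,0.187],"fingers":1.0},{"delta_pos":[0.0726,0.0676,-0.114],"turn":[0,0,0.187],"fingers":1.0}])

```text
clock: 13.52
position: [0.5759, -0.0434, 0.1708]
ee_rot: [0.766, 0.643, 0.0, 0.0]
ft_force: [0.1, -0.4, 0.6]
grip_width: 0.004
grasp_force: 0.0
```

```bash
python3 g.py .5752 -.0430 .126 -10.1; python3 look.py;  python3 - <<'E'
from workcell import camera
import cv2
k=camera("scene");a,b=190,135
cv2.imwrite("pics/drop.png",cv2.convertScaleAbs(cv2.resize(k["color"][b:b+70,a:a+80,::-1],None,fx=7,fy=7,interpolation=cv2.INTER_CUBIC),alpha=1.5))
E
```

```text
pos [ 0.5759 -0.0434  0.1708] yaw -10.002672825246407 t 13.525
delta [ 0.0003 -0.0008  0.0448] turn [0.0008 0.0005 0.0017] ft [ 0.1214 -0.4011  0.6309] tq [-0.005   0.0297  0.0248] grip 0.003664470351768011 0.0 j [-0.4308 -0.0545]
scene 69 0.11697133672171198 [0.11517016 0.11526402 0.1156841  0.11611241 0.11612283 0.11697134]
```

View pics/drop.png

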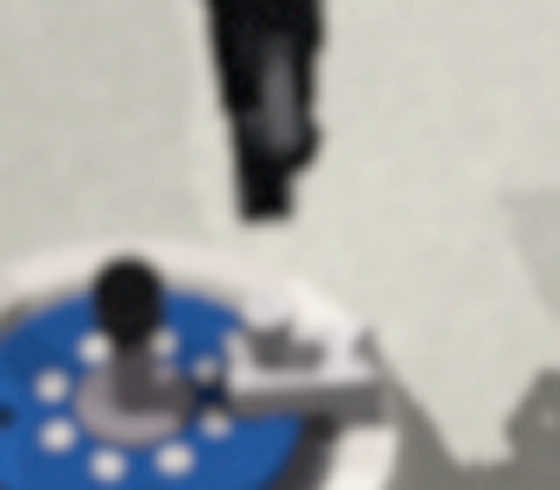

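The pin is lower now: its head is at (270,320), with a gap to the sleeve, and the shut fingers are above it. I'll approach and push in small steps.

In the tool's units: 0.0485 m / 0.5 = 0.097, -0.0008 m / 0.5 = -0.0016.

move_arm(plan=[{"delta_pos":[0.0006,-0.0016,0.04],"turn":[0,0,0],"fingers":1.0},{"delta_pos":[0.0006,-0.0016,0.072],"turn":[0,0,0],"fingers":1.0},{"delta_pos":[0.0006,-0.0016,0.086],"turn":[0,0,0],"fingers":1.0},{"delta_pos":[0.0006,-0.0016,0.092],"turn":[0,0,0],"fingers":1.0},{"delta_pos":[0.0006,-0.0016,0.095],"turn":[0,0,0],"fingers":1.0},{"delta_pos":[0.0006,-0.0016,0.097],"turn":[0,0,0],"fingers":1.0},{"delta_pos":[0.0006,-0.0016,0.097],"turn":[0,0,0],"fingers":1.0}])

```text
clock: 14.5
position: [0.5756, -0.0424, 0.1228]
ee_rot: [0.767, 0.642, 0.0, 0.001]
ft_force: [-0.5, -0.0, 1.7]
grip_width: 0.006
grasp_force: 0.9
```

In the tool's units: 0.002 m / 0.5 = 0.004, 0.001 m / 0.5 = 0.002.

move_arm(plan=[{"delta_pos":[0,0,0.001],"turn":[0,0,0],"fingers":1.0},{"delta_pos":[0,0,0.002],"turn":[0,0,0],"fingers":1.0},{"delta_pos":[0,0,0.003],"turn":[0,0,0],"fingers":1.0},{"delta_pos":[0,0,0.004],"turn":[0,0,0],"fingers":1.0},{"delta_pos":[0,0,0.004],"turn":[0,0,0],"fingers":1.0}])

```text
clock: 15.12
position: [0.5752, -0.0424, 0.1202]
ee_rot: [0.767, 0.642, 0.0, 0.0]
ft_force: [-0.3, -0.3, 3.0]
grip_width: 0.0
grasp_force: 1.5
```

In the tool's units: 0.0025 m / 0.5 = 0.005, 0.002 m / 0.5 = 0.004.

move_arm(plan=[{"delta_pos":[0,0,0.001],"turn":[0,0,0],"fingers":1.0},{"delta_pos":[0,0,0.002],"turn":[0,0,0],"fingers":1.0},{"delta_pos":[0,0,0.003],"turn":[0,0,0],"fingers":1.0},{"delta_pos":[0,0,0.004],"turn":[0,0,0],"fingers":1.0},{"delta_pos":[0,0,0.005],"turn":[0,0,0],"fingers":1.0},{"delta_pos":[0,0,0.005],"turn":[0,0,0],"fingers":1.0}])

```text
clock: 15.88
position: [0.5752, -0.0424, 0.1177]
ee_rot: [0.767, 0.642, 0.0, 0.0]
ft_force: [-0.9, -0.4, 2.3]
grip_width: -0.004
grasp_force: 1.4
```

```bash
python3 look.py
```

```text
scene 68 0.13495271711192827 [0.1315143  0.13168873 0.13352914 0.13472605 0.13492932 0.13495272]
```

In the tool's units: 0.002 m / 0.5 = 0.004, 0.0015 m / 0.5 = 0.003.

move_arm(plan=[{"delta_pos":[0,0,0.001],"turn":[0,0,0],"fingers":1.0},{"delta_pos":[0,0,0.002],"turn":[0,0,0],"fingers":1.0},{"delta_pos":[0,0,0.003],"turn":[0,0,0],"fingers":1.0},{"delta_pos":[0,0,0.004],"turn":[0,0,0],"fingers":1.0},{"delta_pos":[0,0,0.004],"turn":[0,0,0],"fingers":1.0}])

```text
clock: 16.55
position: [0.5752, -0.0424, 0.1157]
ee_rot: [0.767, 0.642, 0.0, 0.0]
ft_force: [-0.3, -0.0, 2.7]
grip_width: 0.0
grasp_force: 1.4
```

move_arm(plan=[{"delta_pos":[0,0,0.0006],"turn":[0,0,0],"fingers":1.0},{"delta_pos":[0,0,0.0012],"turn":[0,0,0],"fingers":1.0},{"delta_pos":[0,0,0.0018],"turn":[0,0,0],"fingers":1.0},{"delta_pos":[0,0,0.0018],"turn":[0,0,0],"fingers":1.0}])

```text
clock: 17.05
position: [0.5753, -0.0424, 0.1153]
ee_rot: [0.767, 0.642, 0.0, 0.0]
ft_force: [-2.8, 0.2, 8.3]
grip_width: -0.002
grasp_force: 3.7
```

In the tool's units: 0.0005 m / 0.5 = 0.001, 0.0003 m / 0.5 = 0.0006.

move_arm(plan=[{"delta_pos":[0,0,0.0006],"turn":[0,0,0],"fingers":1.0},{"delta_pos":[0,0,0.001],"turn":[0,0,0],"fingers":1.0},{"delta_pos":[0,0,0.001],"turn":[0,0,0],"fingers":1.0}])

```text
clock: 17.42
position: [0.5754, -0.0424, 0.1152]
ee_rot: [0.767, 0.642, 0.0, 0.0]
ft_force: [-3.8, 0.1, 11.5]
grip_width: -0.002
grasp_force: 5.8
```

In the tool's units: 0.15 m / 0.5 = 0.3, -0.12 m / 0.5 = -0.24.

move_arm(plan=[{"delta_pos":[0,0,-0.02],"turn":[0,0,0],"fingers":1.0},{"delta_pos":[0,0,-0.1],"turn":[0,0,0],"fingers":1.0},{"delta_pos":[0,0,-0.2],"turn":[0,0,0],"fingers":1.0},{"delta_pos":[0,0,-0.24],"turn":[0,0,0],"fingers":1.0},{"delta_pos":[0.1,0,-0.24],"turn":[0,0,0],"fingers":1.0},{"delta_pos":[0.2,0,-0.24],"turn":[0,0,0],"fingers":1.0},{"delta_pos":[0.3,0,-0.24],"turn":[0,0,0],"fingers":1.0},{"delta_pos":[0.3,0,-0.24],"turn":[0,0,0],"fingers":1.0}])

```text
clock: 18.42
position: [0.601, 0.1108, 0.2336]
ee_rot: [0.764, 0.645, -0.0, -0.0]
ft_force: [0.5, -0.5, -0.8]
grip_width: 0.002
grasp_force: 0.0
```

```bash
python3 look.py;  python3 - <<'E'
from workcell import camera
import cv2
k=camera("scene");a,b=190,135
cv2.imwrite("pics/home.png",cv2.convertScaleAbs(cv2.resize(k["color"][b:b+70,a:a+80,::-1],None,fx=7,fy=7,interpolation=cv2.INTER_CUBIC),alpha=1.5))
E
```

```text
scene 60 0.11010331463195791 [0.10758253 0.10784139 0.10829512 0.10847999 0.10881765 0.11010331]
```

View pics/home.png

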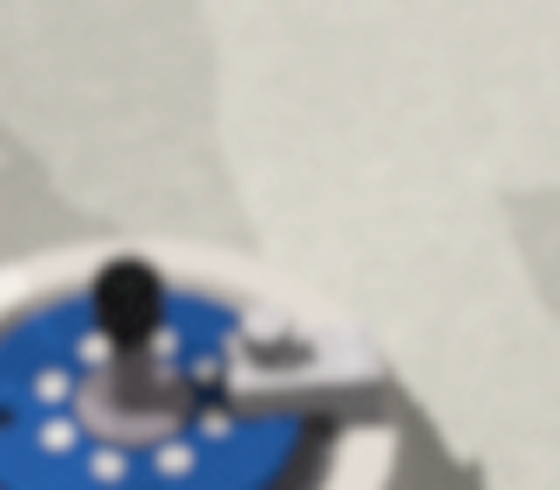

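The head at (265,335) sits on the sleeve. The head top is about 8 mm lower than after the drop, and the push met a hard stop at the expected height (tip 0.1042, expected 0.104).

```bash
python3 -c "from workcell import hand_in;print(hand_in())"
```

```text
the job is handed in; nothing more can be done
None
```

The lock pin is fully home through the sleeve and a rotor lock hole, its head down on the sleeve and the gripper clear; I handed the job in at about 18.5 s, and the highest wrist force I read while pushing was about 12 N.

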